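# Clear the balance bench after the weighing practical

## Robot

A 6-joint arm with a two-finger parallel gripper is mounted at the origin on the work surface. World frame = base frame: x ahead of the robot, y to its left, z up, the work surface at z = 0. Lengths are in m, angles in degrees, forces in N, time in s.
With the tool pointing down it reaches from about 0.275 to 0.825 m from the base axis. Payload 4.9 kg.
Tool frame: the origin (TCP) lies midway between the tips of the shut fingers; the grasp point (between the pads) lies env.pinch_z behind it (env.pinch_z is the distance from the TCP to the grasp point, in m); x points along the fingers, z is the direction in which the jaws open and shut, and the axes are right-handed (so a half turn about x gives the same grasp; the last joint's range is limited). The gripper opens to 85 mm and grips with 20 to 120 N. Pads are 22 mm wide; open, the fingers measure 114 mm over their backs; the gripper's body (76 mm by 85 mm) begins 54 mm behind the grasp point. The pads swing forward as they close: fully open they stand 13 mm farther back than shut.
Start: joints at [-74.84, 18.69, -11.035, 60.275, 0, 82.311], TCP at [0.214, -0.507, 0.231] pointing down, gripper open.
Joint ranges: [-152.03, 152.03], [-55.5, 102.48], [-74.3, 77.21], [-110.64, 120.58], [-84.22, 78.4], [-180, 180]. Speed limits (degrees/s): [147.25, 147.25, 180, 180, 180, 180].

## Interface

Orientations are given as [roll, pitch, yaw] about the fixed x, y, z axes, in that order (R = Rz(yaw) Ry(pitch) Rx(roll)).
In Python, from station import env, vision, hand_in gives the robot as it stands.
- The arm moves only by the tool servo_tool, never from a script. Its argument "moves" is text: rows parted by semicolons, each of 5 numbers parted by spaces: the opening, from 0 (shut) to 1 (fully open), then the shift along the tool's x, y, z in m, then the turn about the tool's x in degrees. In form: claw tx ty tz spin; .... A call has 1 to 5 rows; each row shifts and turns the commanded pose from where the row before left it, along the tool's axes as they then stand; what a row does not reach is not made up. A row lasts 1/12 s, in which the tool goes at most 41.7 mm and 7.16 degrees, less where a joint would pass 70% of its speed; a pose out of reach is approached as far as the arm can. A call with a gripper value outside its range is refused whole. The fingers move at their own pace and stop on an object; "grip_force" is the grip in N (left out, the last holds). Time passes only in rows, so rows that do not move let the fingers close. It gives the time, the measured TCP pose, the force and the opening at its end, in the units of the state.
- env.get_obs(): the state, without advancing time (a new reading comes with each control period).
- vision.grab_frame(name): name is "scene" or "side" or "wrist"; returns a dict with "color" (480x640x3 uint8, blue, green, red), "fx", "fy", "cx", "cy" (pixels), "rvec" (rotation vector, rad) and "tvec" (3), from world to camera coordinates, as OpenCV has them; the wrist camera has in their place "mount" (4x4, takes a point from camera to tool coordinates, whose origin is the TCP and whose axes are the tool frame's). Camera axes: x right, y down, z forward; pixel columns grow to the right and rows downward; lengths in m; the calibration is good to about 2 mm. A picture is of the moment at which its call begins: read the wrist's pose just before it. There is no depth.
- hand_in(): hands the job in, once; it reports no verdict.
The state is a dict: "time": time; "joints": joint angles; "qd": joint speeds; "effort": joint torques, N m; "ee_pos": TCP position; "orientation": TCP orientation; "contact_force": force on the tool from outside, world axes, zero at the start; "wrist_torque": the same for the moment, N m; "opening": finger opening in m.
Only numpy, scipy, OpenCV 4.12 (cv2) and the standard library are available. Lean on these libraries where they do the work, as an engineer would, in place of code of your own. Each camera call takes 0.05 s, during which the arm holds its last target.

## Task

Put away what is lying about in front of the trays: lower the two steel weights gently into their wooden case, the large one in the wide bay and the small one in the narrow bay, put both rubber stoppers in the grey plastic tray, and put the little beaker in the round steel washing-up bowl. Each is to stand upright on the floor of its place, the stoppers on their wide ends as now. Leave the mug on the balance where it is.

Things in the scene. Friction and masses are not known exactly. Their poses are not given: they have to be found in the camera images.
- large_weight: the larger of two loose polished steel balance weights, 500 g: an upright cylinder 38 mm in diameter and 44 mm high with a waisted knob (25 mm diameter) on top, 62 mm high in all. Origin: centre of its underside; z up along its axis.
- small_weight: the smaller of two loose polished steel balance weights, 200 g: an upright cylinder 28 mm in diameter and 33 mm high with a waisted knob (19 mm diameter) on top, 46 mm high in all. Origin: centre of its underside; z up along its axis.
- stopper_a: a loose black rubber stopper, a tapered plug 28 mm high with a small hole marked in its top, standing on its wide end: 42 mm diameter at the bottom, 35 mm at the top; 45 g. Origin: centre of its underside (wide end); z up along its axis.
- stopper_b: a second stopper, the same as stopper_a in every way.
- beaker: a small loose empty beaker of white plastic, upright, open at the top, 42 mm outer diameter with straight sides (rim about 45 mm, with a small spout at its -x side), 58 mm high, about 30 g. Origin: centre of its underside; z up along its axis.
- weight_case: wooden weight case, open, fixed: 120 (x) by 136 (y) mm outside, 30 high, walls 8, inner floor 8 above the bench. A rib along x at y = +11, 6 thick, 26 high, parts it into two bays 104 long in x: the wide bay (68 wide in y, centre y = -26) for the large weight, the narrow bay (46 wide, centre y = +37) for the small one. Origin: centre of its underside, on the bench; z up.
- stopper_tray: the tray for stoppers, plain grey plastic, open, empty, undivided, fixed: 120 mm (x) by 190 mm (y) outside (lips stick out 9 mm at the y ends), 30 mm high, walls 4 mm, inner floor 4 mm above the bench. Both stoppers fit side by side along y. Origin: centre of its underside, on the bench; z up.
- wash_bowl: the washing-up bowl, a shallow round stainless steel bowl with a rolled rim, empty, fixed: 148 mm outer diameter at the bottom widening to 176 mm at the rim, 37 mm high, wall 3 mm, flat inner floor 4 mm above the bench. Origin: centre of its underside, on the bench; z up.
- mug: a steel mug with a handle, 80 mm diameter and 80 mm high, standing on the round pan (76 mm above the bench) of an electronic bench balance (a box 220 by 190 mm, about 64 mm high) on the robot's right, beside the trays. To be left alone. Origin: centre of its underside.
Things that resemble listed ones, but are neither listed nor needed, are in the scene too. Leave any red or turquoise look-alike of the stopper_b alone. What is shaped like the large_weight but orange or red is not meant.

How it is judged (in metres and radians):
At the end, for the whole second after the job is handed in: Large weight in the wide bay and small weight in the narrow bay of the wooden case, both stoppers (wide end down) in the grey tray, the beaker in the steel bowl: each on the floor of its place (within 5 mm), between its walls, upright within 0.15 rad and at rest (x of large_weight in the frame of weight_case between -0.04 and 0.04 m and y of large_weight in the frame of weight_case between -0.048 and -0.004 m and z of large_weight in the frame of weight_case between 0.004 and 0.013 m and angle between each of large_weight, small_weight, stopper_a, stopper_b, beaker's own z axis and vertical below 0.15 rad and linear speed of each of large_weight, small_weight, stopper_a, stopper_b, beaker below 0.02 m/s and angular speed of each of large_weight, small_weight, stopper_a, stopper_b, beaker below 0.2 rad/s and x of small_weight in the frame of weight_case between -0.045 and 0.045 m and y of small_weight in the frame of weight_case between 0.02 and 0.054 m and z of small_weight in the frame of weight_case between 0.004 and 0.013 m and x of stopper_a in the frame of stopper_tray between -0.042 and 0.042 m and y of stopper_a in the frame of stopper_tray between -0.078 and 0.078 m and z of stopper_a in the frame of stopper_tray between 0 and 0.009 m and x of stopper_b in the frame of stopper_tray between -0.042 and 0.042 m and y of stopper_b in the frame of stopper_tray between -0.078 and 0.078 m and z of stopper_b in the frame of stopper_tray between 0 and 0.009 m and x of beaker in the frame of wash_bowl between -0.06 and 0.06 m and y of beaker in the frame of wash_bowl between -0.06 and 0.06 m and z of beaker in the frame of wash_bowl between 0 and 0.009 m and horizontal distance between beaker and wash_bowl below 0.06 m); the robot touches nothing.
It fails at once if the mug on the balance is disturbed (moved more than 25 mm) (distance of mug from where it was at the start of the episode above 0.025 m).
It fails at once if the large weight is dropped into the case (faster than 0.5 m/s below its rim) (horizontal distance between large_weight and weight_case below 0.07 m and z of large_weight in the frame of weight_case below 0.03 m and linear speed of large_weight above 0.5 m/s).
It fails at once if the small weight is dropped into the case (faster than 0.5 m/s below its rim) (horizontal distance between small_weight and weight_case below 0.07 m and z of small_weight in the frame of weight_case below 0.03 m and linear speed of small_weight above 0.5 m/s).
It also fails if it takes over 120 s, if anything falls off the work surface, if the arm or the gripper's body presses on something with over 40 N, if the wrist force passes 120 N, or if a joint passes its speed limit or range.

## Working session

There is one attempt and no reset: what is moved stays moved. The work goes in short steps, Python scripts to look and compute and a tool call to move; the robot and the scene stay as the last step left them, time stands still between calls to the robot, and variables do not carry over. Pictures are saved under pics/ and viewed, and the job is handed in when it is done.

Besides the shell and the picture viewer there is one more tool, called after ">>>" as name(argument=value, ...) on one line, values as JSON. servo_tool: Moves the arm, as the interface text tells. Its arguments: {"type":"object","properties":{"moves":{"type":"string"},"grip_force":{"type":"number"}},"required":["moves"]}

```bash
ls; mkdir -p pics; python3 - <<'E'
from station import env,vision
import cv2
o=env.get_obs();print(o, env.pinch_z)
for n in("scene","side","wrist"):
    f=vision.grab_frame(n);cv2.imwrite(f"pics/{n}0.png",f["color"]);print(n,{k:v for k,v in f.items() if k!="color"})
E
```

```text
pics
{'time': 0.0, 'joints': array([-7.48390686e+01,  1.87323425e+01, -1.10923470e+01,  6.02738316e+01,
        1.18314657e-03,  8.23129102e+01]), 'qd': array([ 0.0576415 , -0.05361109,  0.11263623, -0.08837282,  0.13491325,
        0.0259001 ]), 'effort': array([ 6.71793509e-05, -4.43398690e+01,  2.62439704e+01,  1.56183599e-02,
       -1.24619187e-04,  1.66581602e-07]), 'ee_pos': array([ 0.21343984, -0.50626793,  0.23049801]), 'orientation': array([171.62487514,  89.90147178, 104.47289531]), 'contact_force': array([ 0.67151963,  0.45660197, -0.06467906]), 'wrist_torque': array([ 0.00182199,  0.04697089, -0.05700854]), 'opening': 0.08528957753007949} 0.0187
scene {'fx': 468.2731104747162, 'fy': 468.2731104747162, 'cx': 320.3567733682256, 'cy': 245.1701663013886, 'rvec': array([ 2.0066597 ,  1.77276666, -0.48580392]), 'tvec': array([ 0.05114488, -0.40116263,  1.22534242])}
side {'fx': 529.9919245736039, 'fy': 529.9919245736039, 'cx': 311.5302300361635, 'cy': 242.33955332726873, 'rvec': array([ 0.59555813, -2.44877746,  1.38915827]), 'tvec': array([0.37333726, 0.23147673, 0.943367  ])}
wrist {'fx': 430.13657335172286, 'fy': 430.13657335172286, 'cx': 314.69774199048516, 'cy': 243.5011003962399, 'mount': array([[ 4.16998051e-04, -2.57334802e-01,  9.66322216e-01,
        -1.43095711e-01],
       [ 2.04415071e-04, -9.66322258e-01, -2.57334901e-01,
         6.50662739e-02],
       [ 9.99999892e-01,  3.04838976e-04, -3.50351386e-04,
        -5.29300720e-04],
       [ 0.00000000e+00,  0.00000000e+00,  0.00000000e+00,
         1.00000000e+00]])}
```

View pics/scene0.png

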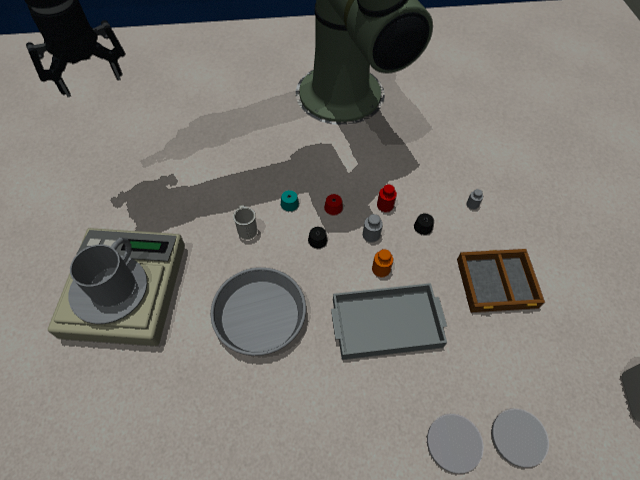

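View pics/side0.png

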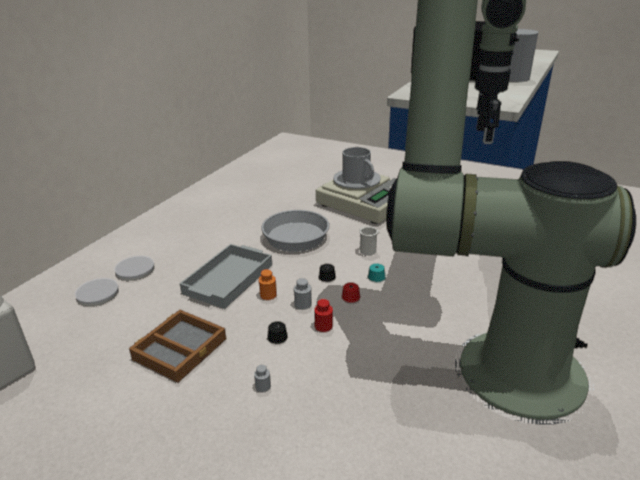

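View pics/wrist0.png

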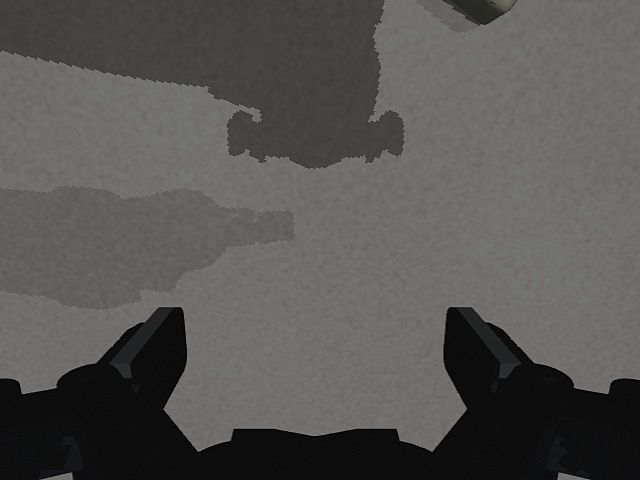

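The scene picture shows these:
- Steel weights: large (373,228), small (475,199).
- Black stoppers: (318,237) and (424,223). The turquoise (290,200) and red (334,204) look-alikes are not meant.
- Weight look-alikes: red (387,197) and orange (383,263), not meant.
- Beaker: white, at (246,224).
- Bowl (259,311), tray (388,320), case (500,280).

I'll confirm these in enlarged crops.

```bash
python3 - <<'E'
import cv2
f=cv2.imread("pics/scene0.png")
cv2.imwrite("pics/c1.png",cv2.resize(f[175:285,225:425],None,fx=4,fy=4,interpolation=cv2.INTER_CUBIC))
cv2.imwrite("pics/c2.png",cv2.resize(f[175:325,360:560],None,fx=4,fy=4,interpolation=cv2.INTER_CUBIC))
cv2.imwrite("pics/c3.png",cv2.resize(f[255:370,200:460],None,fx=3,fy=3,interpolation=cv2.INTER_CUBIC))
E
```

```text
(no output)
```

View pics/c1.png

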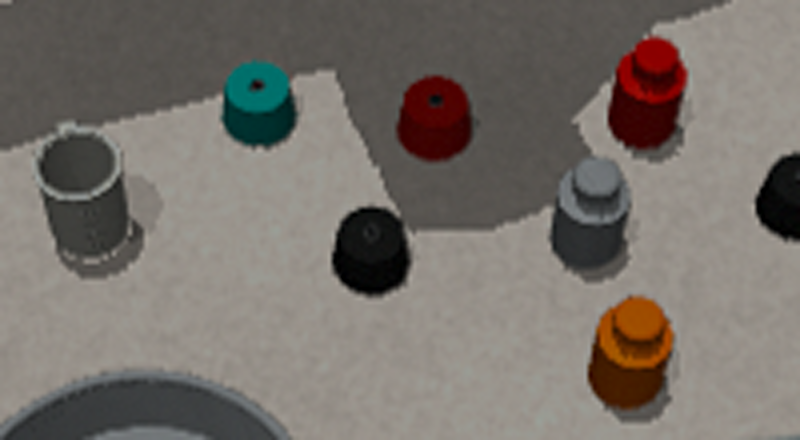

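View pics/c2.png

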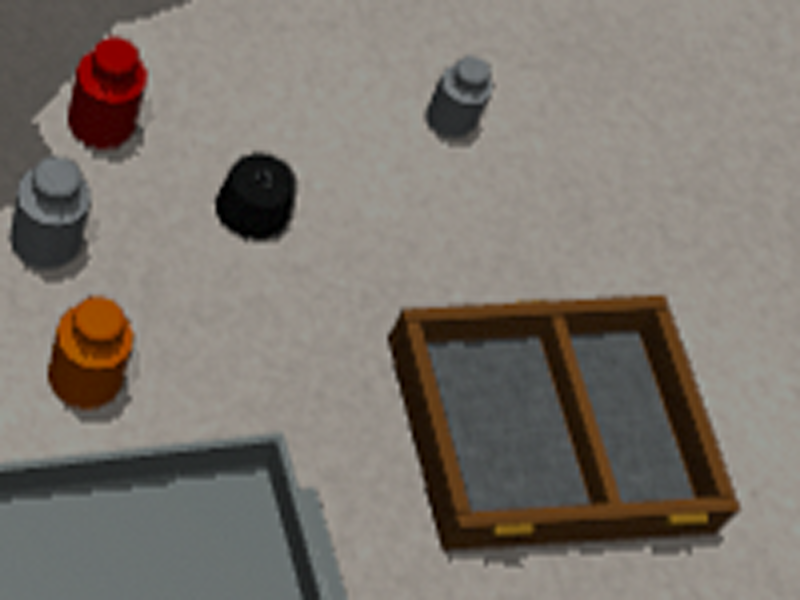

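View pics/c3.png

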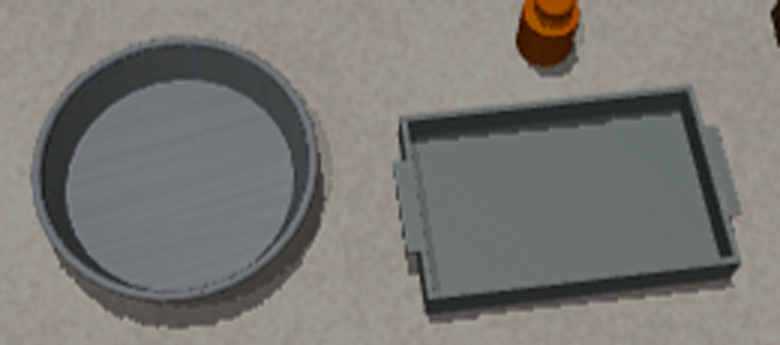

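```bash
cat > h.py <<'E'
import numpy as np,cv2
from station import env,vision
from scipy.spatial.transform import Rotation as Ro
def cam(f,o=None):
    K=np.array([[f["fx"],0,f["cx"]],[0,f["fy"],f["cy"]],[0,0,1]])
    if "rvec" in f:
        R=cv2.Rodrigues(f["rvec"])[0].T; c=-R@f["tvec"]
    else:
        Rt=rot(o); M=np.array(f["mount"]); R=Rt@M[:3,:3]; c=Rt@M[:3,3]+o["ee_pos"]
    return K,R,c
def rot(o): return Ro.from_euler("xyz",o["orientation"],degrees=True).as_matrix()
def w(cm,u,v,z):
    K,R,c=cm; d=R@np.linalg.inv(K)@[u,v,1]; return c+d*(z-c[2])/d[2]
def px(cm,p):
    K,R,c=cm; q=K@(R.T@(np.array(p)-c)); return q[:2]/q[2]
def to(x,y,z,yaw=None):
    """shift in tool axes to put grasp point axis at x,y with TCP z"""
    o=env.get_obs();R=rot(o);d=np.array([x,y,z])-o["ee_pos"]
    jaw=np.degrees(np.arctan2(R[1,2],R[0,2]))
    print("t",round(o["time"],2),"tcp",o["ee_pos"].round(4),"jaw",round(jaw,1),"tilt",np.degrees(np.arccos(-R[2,0])).round(2),"open",round(o["opening"],4),"F",o["contact_force"].round(1))
    print("tool shift",(R.T@d).round(4),"Rcols ty",R[:,1].round(2),"tz",R[:,2].round(2))
E
python3 - <<'E'
from h import *
f=vision.grab_frame("scene");s=cam(f);g=vision.grab_frame("side");sd=cam(g)
def c(cr,u,v):
    x0,y0,k={1:(225,175,4),2:(360,175,4),3:(200,255,3)}[cr]
    return (u+.5)/k-.5+x0,(v+.5)/k-.5+y0
P=dict(large=(1,599,178,.062),small=(2,474,70,.046),stA=(1,371,232,.028),stB=(2,263,179,.028),beaker=(1,79,163,.058),redst=(1,436,100,.028),turq=(1,258,86,.028),redw=(1,656,57,.062),orw=(1,639,318,.062),bowl=(3,175,168,.037),
t1=(3,402,118,.03),t2=(3,692,90,.03),t3=(3,738,265,.03),t4=(3,430,303,.03),c1=(2,405,312,.03),c2=(2,665,298,.03),c3=(2,738,508,.03),c4=(2,460,520,.03))
for k,(a,u,v,z) in P.items():
    p=w(s,*c(a,u,v),z); print(k,p.round(4),"side px",px(sd,p).round(1))
print(s[2],sd[2]); to(0,0,0)
cv2.imwrite("pics/s1.png",cv2.resize(g["color"][220:400,120:400],None,fx=2.8,fy=2.8,interpolation=cv2.INTER_CUBIC))
E
```

```text
large [ 0.4506 -0.001   0.062 ] side px [299.6 280.1]
small [0.3971 0.2363 0.046 ] side px [259.4 366.4]
stA [ 0.4472 -0.1155  0.028 ] side px [326.1 267. ]
stB [0.4411 0.1135 0.028 ] side px [275.6 326. ]
beaker [ 0.408  -0.2592  0.058 ] side px [367.3 231.2]
redst [ 0.3674 -0.0704  0.028 ] side px [349.8 286.3]
turq [ 0.3469 -0.1643  0.028 ] side px [375.4 267. ]
redw [0.3784 0.0431 0.062 ] side px [320.7 300.8]
orw [0.5331 0.0028 0.062 ] side px [265.1 271.3]
bowl [ 0.6097 -0.2456  0.037 ] side px [292.5 224.1]
t1 [ 0.5897 -0.1022  0.03  ] side px [269.7 254.6]
t2 [0.5926 0.0851 0.03  ] side px [221.1 296.7]
t3 [0.7098 0.0833 0.03  ] side px [178.3 282.2]
t4 [ 0.7102 -0.1029  0.03  ] side px [228.3 243.2]
c1 [0.5299 0.1639 0.03  ] side px [222.8 327. ]
c2 [0.5376 0.2971 0.03  ] side px [173.8 369.7]
c3 [0.6534 0.2903 0.03  ] side px [128.1 347.3]
c4 [0.6434 0.1575 0.03  ] side px [179.5 309.2]
[ 0.96719774 -0.18738615  0.83332243] [-0.01470254  0.78096543  0.68759022]
t 0.25 tcp [ 0.2135 -0.5066  0.2309] jaw -67.1 tilt 0.04 open 0.0851 F [ 0.6  0.4 -0.2]
tool shift [ 2.313e-01 -1.000e-04 -5.496e-01] Rcols ty [0.92 0.39 0.  ] tz [ 0.39 -0.92 -0.  ]
```

View pics/s1.png

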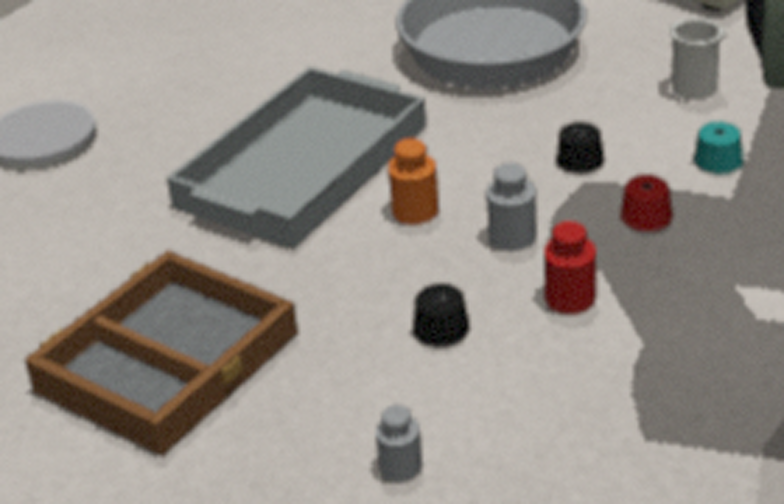

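Both views agree to 2–3 px. The large weight is at about (0.451, 0), between the orange and red look-alikes. I'll turn the jaws along y and go to the beaker first.

>>> servo_tool(moves="1 0 0 0 5.7; 1 0 0 0 5.7; 1 0 0 0 5.7; 1 0 0 0 5.7; 1 0 0 0 0", grip_force=30)

```text
time: 0.67
ee_pos: [0.2136, -0.5067, 0.2311]
orientation: [-161.9, 90.0, 108.0]
contact_force: [-0.4, 0.2, 0.1]
opening: 0.0855
```

>>> servo_tool(moves="1 0 0.025 -0.030 0; 1 0 0.025 -0.030 0; 1 0 0.025 -0.030 0; 1 0 0.025 -0.030 0; 1 0 0.025 -0.030 0")

```text
time: 1.08
ee_pos: [0.3392, -0.3553, 0.2313]
orientation: [69.5, 90.0, -20.4]
contact_force: [1.3, 0.8, 0.4]
opening: 0.0855
```

>>> servo_tool(moves="1 0 0.025 -0.030 0; 1 0 0.025 -0.030 0; 1 0 0.020 -0.030 0; 1 0 0 -0.007 0; 1 0 0 0 0")

```text
time: 1.5
ee_pos: [0.4088, -0.2574, 0.2312]
orientation: [-131.5, 90.0, 138.9]
contact_force: [0.5, 0.5, 0.8]
opening: 0.0855
```

```bash
cat > look.py <<'E'
import sys
from h import *
n=sys.argv[1]
o=env.get_obs();f=vision.grab_frame("wrist");cv2.imwrite(f"pics/{n}.png",f["color"])
import pickle;pickle.dump((o,{k:v for k,v in f.items() if k!="color"}),open("last.pkl","wb"))
to(*map(float,sys.argv[2:5]))
E
cat > mp.py <<'E'
import sys,pickle
from h import *
cm=cam(*pickle.load(open("last.pkl","rb"))[::-1])
for a in sys.argv[1:]:
    u,v,z=map(float,a.split(",")); print(a,w(cm,u,v,z).round(4))
E
python3 look.py w1 .408 -.259 .10
```

```text
t 1.55 tcp [ 0.4084 -0.259   0.2313] jaw -89.7 tilt 0.04 open 0.0855 F [ 0.1 -0.6 -0.4]
tool shift [ 1.313e-01 -4.000e-04 -1.000e-04] Rcols ty [ 1.  0. -0.] tz [ 0. -1.  0.]
```

View pics/w1.png

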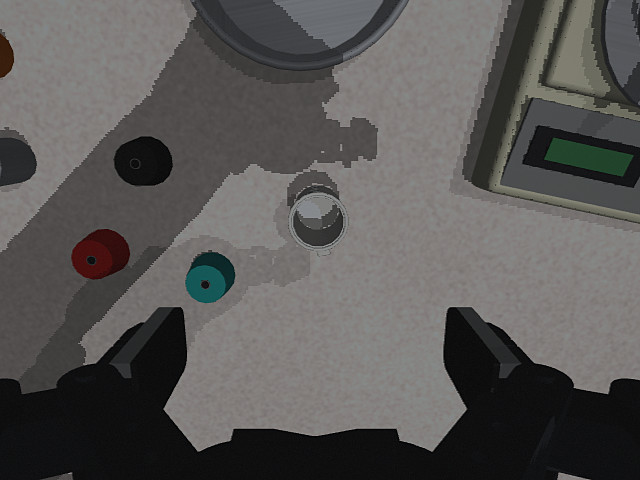

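The wrist picture shows the beaker rim centred at (318,221) with its spout toward the robot, the black stopper's hole at (135,162), and the look-alikes at (92,260) and (205,284).

```bash
python3 mp.py 318,221,.058 135,162,.028 205,284,.028
```

```text
318,221,.058 [ 0.4068 -0.2592  0.058 ]
135,162,.028 [ 0.4471 -0.1138  0.028 ]
205,284,.028 [ 0.3447 -0.1634  0.028 ]
```

Scene and wrist agree within 2 mm. Next I'll descend and grip the beaker.

>>> servo_tool(moves="1 0.040 -0.0015 0 0; 1 0.040 0 0 0; 1 0.040 0 0 0; 1 0.040 0 0 0; 1 0.030 0 0 0")

```text
time: 1.97
ee_pos: [0.405, -0.2606, 0.0387]
orientation: [-110.2, 89.9, 159.7]
contact_force: [-0.4, 1.2, 0.1]
opening: 0.0852
```

>>> servo_tool(moves="1 0.028 0 0 0; 1 0 0 0 0; 0.4 0 0 0 0; 0.4 0 0 0 0; 0.4 0 0 0 0")

```text
time: 2.38
ee_pos: [0.408, -0.2615, 0.0152]
orientation: [46.7, 89.8, -43.2]
contact_force: [-0.2, -0.9, 0.0]
opening: 0.0517
```

>>> servo_tool(moves="0.2 0 0 0 0; 0.2 0 0 0 0; 0.2 0 0 0 0; 0.2 0 0 0 0; 0.2 0 0 0 0", grip_force=25)

```text
time: 2.8
ee_pos: [0.4082, -0.2612, 0.0153]
orientation: [36.9, 89.7, -53.1]
contact_force: [-1.0, -0.5, 7.5]
opening: 0.0411
```

>>> servo_tool(moves="0.2 -0.025 0 0 0; 0.2 -0.040 0 0 0; 0.2 -0.025 0.010 0 0; 0.2 0 0.030 0 0; 0.2 0 0.030 0 0")

```text
time: 3.22
ee_pos: [0.4789, -0.2609, 0.1071]
orientation: [52.3, 89.6, -37.7]
contact_force: [0.6, -1.8, -1.2]
opening: 0.0416
```

>>> servo_tool(moves="0.2 0 0.035 -0.004 0; 0.2 0 0.035 -0.004 0; 0.2 0 0.035 -0.004 0; 0.2 0 0.027 -0.004 0; 0.2 0 0 0 0")

```text
time: 3.63
ee_pos: [0.6144, -0.2428, 0.1046]
orientation: [74.8, 89.7, -14.9]
contact_force: [-1.3, 0.3, 0.2]
opening: 0.0411
```

```bash
python3 look.py w2 .61 -.2456 .02
```

```text
t 3.68 tcp [ 0.6115 -0.243   0.1041] jaw -89.8 tilt 0.16 open 0.0412 F [-0.3 -0.7 -0.3]
tool shift [ 0.0841 -0.0018  0.0025] Rcols ty [1. 0. 0.] tz [ 0. -1.  0.]
```

View pics/w2.png

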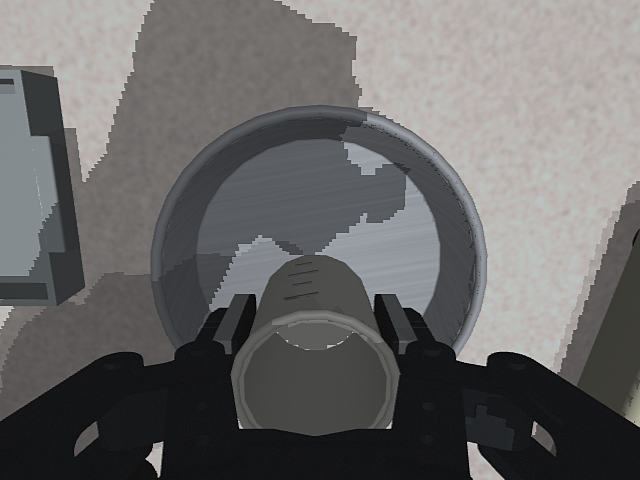

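The beaker is held upright over the bowl, which is centred at about (318,260). I'll lower it to the floor.

>>> servo_tool(moves="0.2 0.030 0 0 0; 0.2 0.030 0 0 0; 0.2 0.016 0 0 0; 0.2 0.006 0 0 0; 0.2 0.002 0 0 0")

```text
time: 4.1
ee_pos: [0.607, -0.2432, 0.0194]
orientation: [-113.6, 89.8, 156.4]
contact_force: [0.0, -0.3, 0.7]
opening: 0.0412
```

>>> servo_tool(moves="0.2 0 0 0 0; 0.65 0 0 0 0; 0.65 0 0 0 0; 0.7 0 0 0 0; 0.7 0 0 0 0")

```text
time: 4.52
ee_pos: [0.6092, -0.2438, 0.02]
orientation: [61.3, 89.9, -28.7]
contact_force: [0.1, -0.3, 0.3]
opening: 0.0594
```

>>> servo_tool(moves="0.75 -0.015 0 0 0; 0.75 -0.035 0 0 0; 0.75 -0.035 0 0 0; 0.75 -0.025 -0.010 -0.010 0; 0.75 0 -0.030 -0.025 0")

```text
time: 4.93
ee_pos: [0.576, -0.2133, 0.1361]
orientation: [61.6, 89.1, -28.5]
contact_force: [0.9, -0.3, 1.1]
opening: 0.0638
```

>>> servo_tool(moves="0.75 0 -0.030 -0.025 0; 0.75 0 -0.030 -0.025 0; 0.75 0 -0.030 -0.025 0; 0.75 0 -0.030 -0.020 0; 0.75 0 0 0 0")

```text
time: 5.35
ee_pos: [0.4404, -0.1086, 0.128]
orientation: [-116.2, 89.4, 153.9]
contact_force: [0.4, -0.0, 0.3]
opening: 0.0639
```

```bash
python3 look.py w3 .447 -.1145 .003
```

```text
t 5.4 tcp [ 0.4447 -0.1111  0.129 ] jaw -89.9 tilt 0.22 open 0.0642 F [ 1.1 -0.5  1. ]
tool shift [0.126  0.0027 0.0036] Rcols ty [ 1.  0. -0.] tz [ 0. -1. -0.]
```

View pics/w3.png

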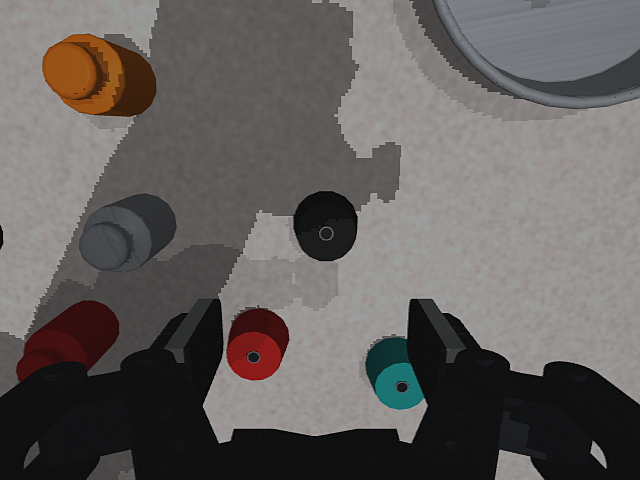

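The black stopper's hole is at (326,233). The red and turquoise look-alikes lie well behind it, and the steel knob is at (105,247).

```bash
python3 mp.py 326,233,.028 105,247,.062; sleep 0.1; python3 -c "
from h import *;to(.447,-.1145,.003)"
```

```text
326,233,.028 [ 0.4459 -0.1141  0.028 ]
105,247,.062 [ 0.4466 -0.0018  0.062 ]
t 5.4 tcp [ 0.4447 -0.1111  0.129 ] jaw -89.9 tilt 0.22 open 0.0642 F [ 1.1 -0.5  1. ]
tool shift [0.126  0.0027 0.0036] Rcols ty [ 1.  0. -0.] tz [ 0. -1. -0.]
```

>>> servo_tool(moves="0.75 0.035 0.001 0.003 0; 0.75 0.035 0 0 0; 0.75 0.035 0 0 0; 0.75 0.015 0 0 0; 0.75 0.006 0 0 0")

```text
time: 5.82
ee_pos: [0.449, -0.1166, 0.0009]
orientation: [-112.1, 89.8, 158.0]
contact_force: [0.6, 0.4, 1.0]
opening: 0.0645
```

>>> servo_tool(moves="0.75 0 0 0 0; 0.3 0 0 0 0; 0.3 0 0 0 0; 0.3 0 0 0 0; 0.3 0 0 0 0", grip_force=40)

```text
time: 6.23
ee_pos: [0.4514, -0.1174, 0.005]
orientation: [66.0, 89.8, -23.9]
contact_force: [-0.2, 0.1, 6.0]
opening: 0.0374
```

>>> servo_tool(moves="0.3 0 0 0 0; 0.3 0 0 0 0; 0.3 0 0 0 0")

```text
time: 6.48
ee_pos: [0.4514, -0.1173, 0.0049]
orientation: [66.3, 89.8, -23.7]
contact_force: [-0.6, 0.2, 6.9]
opening: 0.0376
```

```bash
python3 look.py w4 .447 -.1145 .003; python3 - <<'E'
from h import *
f=vision.grab_frame("side")["color"][230:330,270:400];cv2.imwrite("pics/s4.png",cv2.resize(f,None,fx=5,fy=5))
E
```

```text
t 6.53 tcp [ 0.4514 -0.1174  0.0049] jaw -90.0 tilt 0.21 open 0.0374 F [-0.3 -0.7  7.3]
tool shift [ 0.0019 -0.0044 -0.0029] Rcols ty [1. 0. 0.] tz [ 0. -1.  0.]
```

View pics/s4.png

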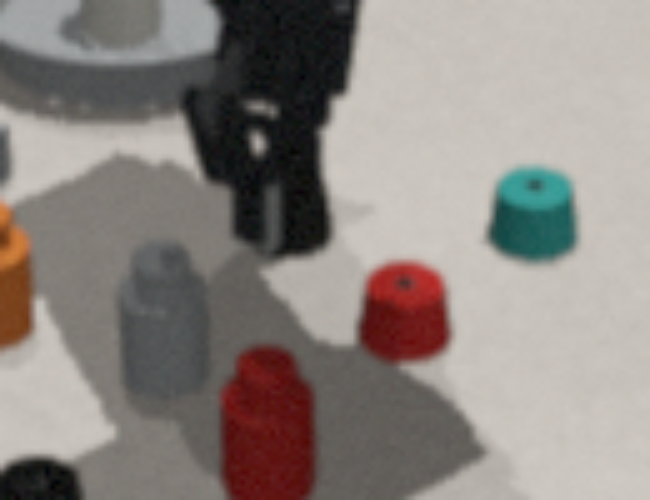

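View pics/w4.png

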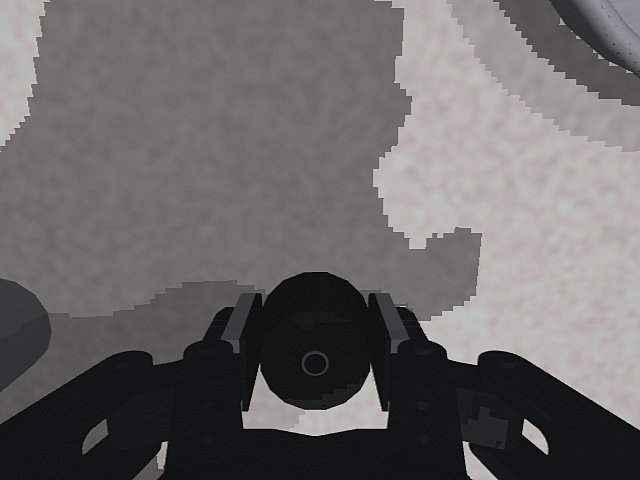

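The stopper is between the pads, so I'll lift it and carry it to the tray.

>>> servo_tool(moves="0.3 -0.020 0 0 0; 0.3 -0.040 0 0 0; 0.3 -0.040 0.005 0 0; 0.3 0 0.025 0 0; 0.3 0 0.035 -0.010 0")

```text
time: 7.0
ee_pos: [0.5162, -0.1084, 0.1075]
orientation: [59.4, 89.6, -30.8]
contact_force: [0.6, -0.4, -1.2]
opening: 0.0371
```

>>> servo_tool(moves="0.3 0 0.035 -0.013 0; 0.3 0 0.035 -0.013 0; 0.3 0 0.035 -0.013 0; 0.3 0 0.030 -0.012 0; 0.3 0 0 0 0")

```text
time: 7.42
ee_pos: [0.6556, -0.0533, 0.1042]
orientation: [91.6, 89.6, 1.8]
contact_force: [0.0, -0.4, 0.1]
opening: 0.0371
```

>>> servo_tool(moves="0.3 0 0 0 0")

```text
time: 7.5
ee_pos: [0.6509, -0.0547, 0.1034]
orientation: [69.4, 89.9, -20.4]
contact_force: [-1.3, -0.3, -0.0]
opening: 0.0372
```

```bash
python3 look.py w5 .653 -.055 .009
```

```text
t 7.55 tcp [ 0.6495 -0.0552  0.1033] jaw -89.9 tilt 0.03 open 0.0376 F [-0.7 -0.8 -0.6]
tool shift [ 0.0943  0.0036 -0.0002] Rcols ty [ 1.  0. -0.] tz [ 0. -1.  0.]
```

View pics/w5.png

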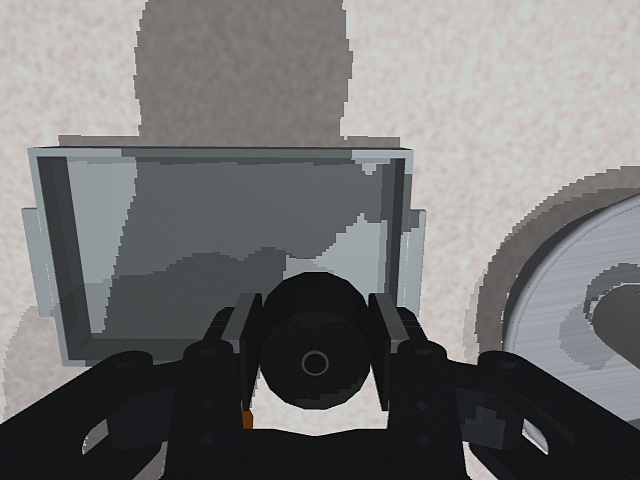

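The stopper is held over the tray; the tray's far rim corners are at (30,148) and (412,150). I'll check the clearance.

```bash
python3 mp.py 412,150,.03 30,148,.03 63,365,.03
```

```text
412,150,.03 [ 0.706  -0.1019  0.03  ]
30,148,.03 [0.7064 0.0861 0.03  ]
63,365,.03 [0.5869 0.0875 0.03  ]
```

>>> servo_tool(moves="0.3 0.035 0 -0.008 0; 0.3 0.035 0 0 0; 0.3 0.015 0 0 0; 0.3 0.006 0 0 0; 0.3 0.003 0 0 0")

```text
time: 7.97
ee_pos: [0.6472, -0.0478, 0.0089]
orientation: [-97.2, 89.8, 172.8]
contact_force: [-5.3, 1.6, 9.6]
opening: 0.0375
```

>>> servo_tool(moves="0.3 0 0 0 0; 0.3 0 0 0 0; 0.58 0 0 0 0; 0.58 0 0 0 0; 0.58 0 0 0 0")

```text
time: 8.38
ee_pos: [0.6505, -0.0477, 0.0103]
orientation: [79.9, 89.9, -10.1]
contact_force: [-0.2, -0.1, -0.8]
opening: 0.0498
```

>>> servo_tool(moves="0.6 -0.015 0 0 0; 0.75 -0.035 0 0 0; 0.75 -0.035 0 0 0; 0.75 -0.035 -0.010 -0.008 0; 0.75 0 -0.030 -0.023 0")

```text
time: 8.8
ee_pos: [0.6183, -0.0196, 0.1376]
orientation: [78.5, 89.0, -11.6]
contact_force: [1.9, 0.9, 0.3]
opening: 0.0639
```

>>> servo_tool(moves="0.75 0 -0.033 -0.025 0; 0.75 0 -0.033 -0.025 0; 0.75 0 -0.033 -0.025 0; 0.75 0 -0.033 -0.025 0; 0.75 0 -0.030 -0.025 0")

```text
time: 9.22
ee_pos: [0.4456, 0.0911, 0.1297]
orientation: [178.9, 89.1, 90.6]
contact_force: [0.5, 0.2, -0.2]
opening: 0.0639
```

>>> servo_tool(moves="0.75 0 -0.008 -0.005 0; 0.75 0 0 0 0; 0.75 0 0 0 0")

```text
time: 9.47
ee_pos: [0.441, 0.0911, 0.1302]
orientation: [171.5, 89.0, 83.1]
contact_force: [0.1, -0.2, 0.4]
opening: 0.0641
```

```bash
python3 look.py w6 .441 .1135 .003
```

```text
t 9.52 tcp [0.4418 0.0909 0.1302] jaw -88.4 tilt 1.0 open 0.0643 F [0.5 0.  0.4]
tool shift [ 0.1276 -0.0005 -0.0204] Rcols ty [1.   0.03 0.  ] tz [ 0.03 -1.   -0.02]
```

View pics/w6.png

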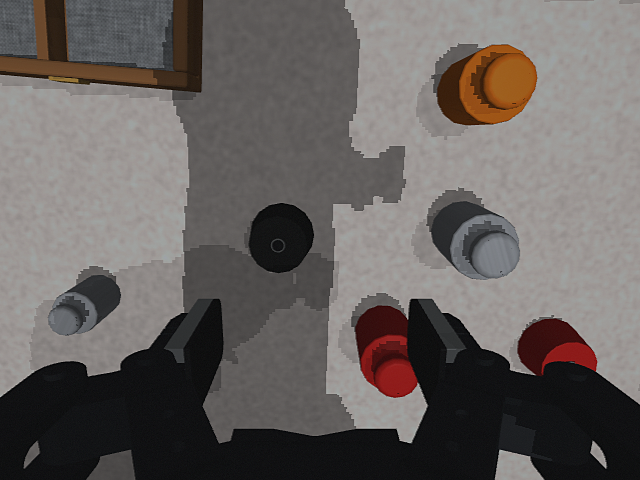

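The stopper's hole is at (278,246), the large steel knob at (494,255), and the small knob at (66,319). The red weight at (395,375) is close to the right finger, so I'm checking positions.

```bash
python3 mp.py 278,246,.028 494,255,.062 66,319,.046 395,375,.062 202,90,.03 202,90,0
```

```text
278,246,.028 [0.4384 0.1152 0.028 ]
494,255,.062 [0.4467 0.0019 0.062 ]
66,319,.046 [0.3953 0.2362 0.046 ]
395,375,.062 [0.3762 0.0467 0.062 ]
202,90,.03 [0.5244 0.1565 0.03  ]
202,90,0 [0.5268 0.1646 0.    ]
```

>>> servo_tool(moves="0.75 0.020 -0.003 -0.024 0; 0.75 0.035 0 0 0; 0.75 0.035 0 0 0; 0.75 0.026 0 0 0; 0.75 0.008 0 0 0")

```text
time: 9.93
ee_pos: [0.4359, 0.1025, 0.0027]
orientation: [-172.1, 88.3, 100.6]
contact_force: [-1.0, 0.3, 0.9]
opening: 0.0643
```

```bash
python3 look.py w7 .4385 .115 .003
```

```text
t 9.98 tcp [0.4357 0.1026 0.0029] jaw -87.4 tilt 1.72 open 0.0642 F [-0.1 -0.2 -0.3]
tool shift [ 0.0003  0.0034 -0.0122] Rcols ty [ 1.    0.05 -0.  ] tz [ 0.05 -1.   -0.03]
```

View pics/w7.png

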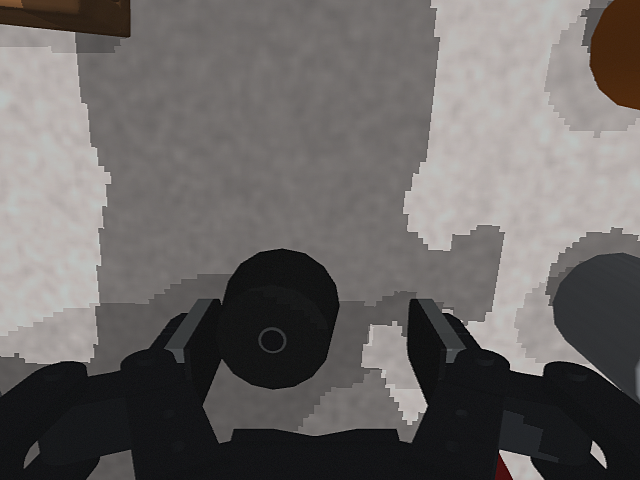

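```bash
python3 -c "
from h import *;o=env.get_obs();print(o['joints'].round(2),o['qd'].round(2))"
```

```text
[  2.63  25.91 -41.5   22.86   1.69 179.98] [ 0.09 -3.62  1.53  4.69 -0.02 -0.06]
```

Joint 6 is at its 180° limit, which explains the missed shift. I'll lift, turn back so the jaws lie along x (as wanted for the case), and redo it.

>>> servo_tool(moves="0.75 -0.040 0 0 0; 0.75 -0.040 0 0 0; 0.75 -0.040 0 0 -7; 0.75 0 0 0 -7; 0.75 0 0 0 -7")

```text
time: 10.4
ee_pos: [0.4411, 0.0995, 0.1304]
orientation: [141.9, 88.2, 75.9]
contact_force: [0.5, -0.8, -1.4]
opening: 0.0641
```

>>> servo_tool(moves="0.75 0 0 0 -7; 0.75 0 0 0 -7; 0.75 0 0 0 -7; 0.75 0 0 0 -7; 0.75 0 0 0 -7")

```text
time: 10.82
ee_pos: [0.4386, 0.0994, 0.1278]
orientation: [117.9, 88.3, 87.0]
contact_force: [-0.1, 0.4, 0.4]
opening: 0.0644
```

>>> servo_tool(moves="0.75 0 0 0 -7; 0.75 0 0 0 -7; 0.75 0 0 0 -7; 0.75 0 0 0 -7; 0.75 0 0 0 0")

```text
time: 11.23
ee_pos: [0.4385, 0.0994, 0.1276]
orientation: [90.6, 88.3, 87.4]
contact_force: [0.6, 0.8, -0.4]
opening: 0.0642
```

```bash
python3 look.py w8 .4385 .115 .003
```

```text
t 11.28 tcp [0.4383 0.0995 0.1274] jaw -3.4 tilt 1.7 open 0.064 F [-0.1 -0.2 -0.9]
tool shift [ 0.1248  0.0118 -0.0006] Rcols ty [0.06 1.   0.03] tz [ 1.   -0.06 -0.  ]
```

View pics/w8.png

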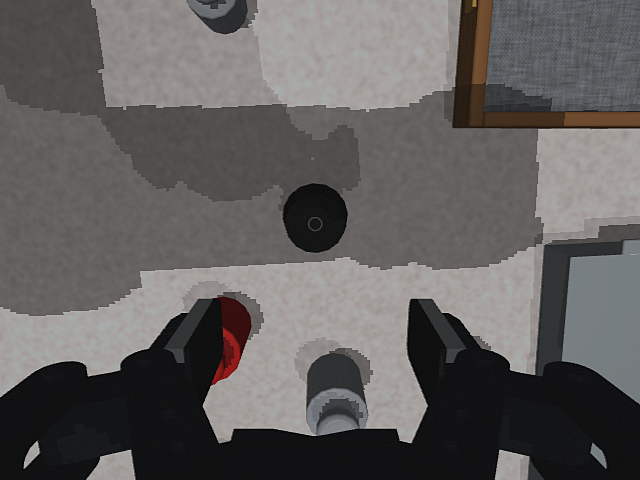

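```bash
python3 mp.py 316,224,.028 454,127,.03 472,127,.03; python3 -c "
from h import *
print(rot(env.get_obs()).round(3))
to(.4385,.1145,.003)"
```

```text
316,224,.028 [0.4399 0.1149 0.028 ]
454,127,.03 [0.5179 0.1647 0.03  ]
472,127,.03 [0.5277 0.1641 0.03  ]
[[ 0.001  0.06   0.998]
 [ 0.03   0.998 -0.06 ]
 [-1.     0.03  -0.001]]
t 11.28 tcp [0.4383 0.0995 0.1274] jaw -3.4 tilt 1.7 open 0.064 F [-0.1 -0.2 -0.9]
tool shift [ 0.1248  0.0113 -0.0006] Rcols ty [0.06 1.   0.03] tz [ 1.   -0.06 -0.  ]
```

>>> servo_tool(moves="0.75 0.030 0.0115 0 0; 0.75 0.035 0 0 0; 0.75 0.035 0 0 0; 0.75 0.018 0 0 0; 0.75 0.006 0 0 0")

```text
time: 11.7
ee_pos: [0.4358, 0.1147, 0.0003]
orientation: [103.6, 88.3, 100.2]
contact_force: [-0.9, -1.2, 0.1]
opening: 0.064
```

>>> servo_tool(moves="0.75 0 0 0 0; 0.3 0 0 0 0; 0.3 0 0 0 0; 0.3 0 0 0 0; 0.3 0 0 0 0")

```text
time: 12.12
ee_pos: [0.4389, 0.1149, 0.0042]
orientation: [89.5, 88.3, 86.2]
contact_force: [-0.4, -0.3, 6.5]
opening: 0.0378
```

>>> servo_tool(moves="0.3 0 0 0 0; 0.3 0 0 0 0; 0.3 -0.020 0 0 0; 0.3 -0.040 0 0 0; 0.3 -0.035 0 0 0")

```text
time: 12.53
ee_pos: [0.4369, 0.112, 0.0992]
orientation: [97.3, 88.3, 94.0]
contact_force: [1.7, 0.2, -0.9]
opening: 0.0378
```

```bash
python3 look.py w9 .648 .042 .01
```

```text
t 12.58 tcp [0.4414 0.1123 0.1054] jaw -3.3 tilt 1.79 open 0.0375 F [1.8 0.9 3.6]
tool shift [ 0.0949 -0.0613  0.2097] Rcols ty [0.06 1.   0.03] tz [ 1.   -0.06  0.01]
```

View pics/w9.png

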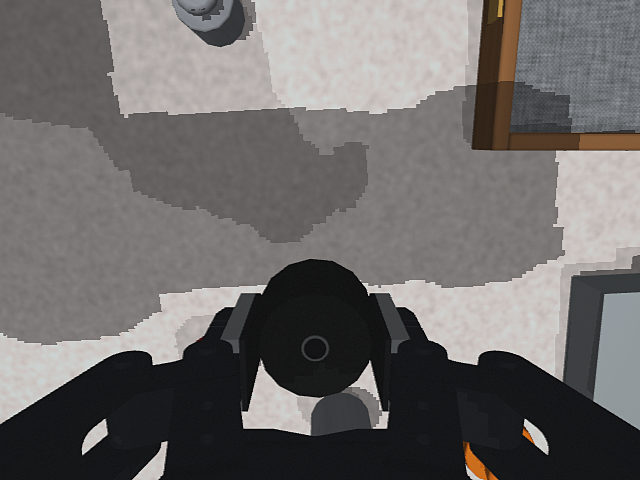

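>>> servo_tool(moves="0.3 0 -0.005 0.025 0; 0.3 0 -0.010 0.035 0; 0.3 0 -0.010 0.035 0; 0.3 0 -0.010 0.035 0; 0.3 0 -0.010 0.035 0")

```text
time: 13.0
ee_pos: [0.6016, 0.0571, 0.097]
orientation: [91.7, 88.3, 88.4]
contact_force: [0.5, 0.7, -1.1]
opening: 0.037
```

>>> servo_tool(moves="0.3 0 -0.010 0.030 0; 0.3 0 -0.006 0.013 0; 0.3 0 0 0 0; 0.3 0 0 0 0")

```text
time: 13.33
ee_pos: [0.6418, 0.039, 0.0953]
orientation: [95.3, 88.3, 92.0]
contact_force: [-0.2, -0.5, -1.6]
opening: 0.0375
```

```bash
python3 look.py w10 .6465 .042 .009
```

```text
t 13.38 tcp [0.6408 0.0395 0.0951] jaw -3.3 tilt 1.72 open 0.0377 F [-0.9  0.2 -1.1]
tool shift [0.0861 0.0003 0.0059] Rcols ty [0.06 1.   0.03] tz [ 1.   -0.06 -0.  ]
```

View pics/w10.png

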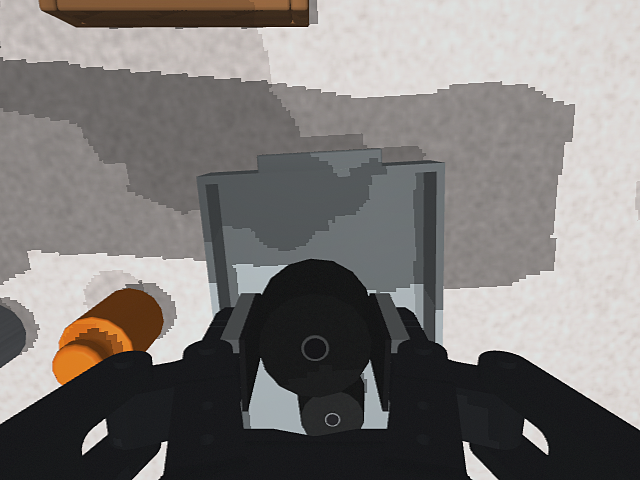

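Stopper B is over the tray, and the first stopper stands in it at (333,420). I'll lower this one.

>>> servo_tool(moves="0.3 0.030 0 0.004 0; 0.3 0.033 0 0 0; 0.3 0.015 0 0 0; 0.3 0.006 0 0 0; 0.3 0.003 0 0 0")

```text
time: 13.8
ee_pos: [0.6419, 0.0427, 0.0081]
orientation: [106.1, 88.2, 102.9]
contact_force: [-11.2, 0.8, 19.6]
opening: 0.0374
```

>>> servo_tool(moves="0.3 0 0 0 0; 0.3 0 0 0 0; 0.58 0 0 0 0; 0.58 0 0 0 0; 0.58 0 0 0 0")

```text
time: 14.22
ee_pos: [0.6458, 0.0418, 0.0085]
orientation: [94.1, 88.3, 90.8]
contact_force: [0.0, 0.3, 0.0]
opening: 0.0493
```

>>> servo_tool(moves="0.6 -0.015 0 0 0; 0.7 -0.035 0 0 0; 0.7 -0.035 0 0 0; 0.7 -0.035 0 -0.015 0; 0.7 0 -0.005 -0.035 0")

```text
time: 14.63
ee_pos: [0.6038, 0.0355, 0.1357]
orientation: [64.7, 88.1, 61.4]
contact_force: [2.3, -1.0, 1.6]
opening: 0.0598
```

>>> servo_tool(moves="0.7 0 -0.008 -0.037 0; 0.7 0 -0.008 -0.037 0; 0.7 0 -0.008 -0.037 0; 0.7 0 -0.008 -0.037 0; 0.7 0 0 0 0")

```text
time: 15.05
ee_pos: [0.4355, 0.0132, 0.1256]
orientation: [115.6, 88.1, 112.3]
contact_force: [-0.7, -0.7, -1.3]
opening: 0.0599
```

```bash
python3 look.py w11 .447 .0005 .015
```

```text
t 15.1 tcp [0.4407 0.0128 0.1268] jaw -3.3 tilt 1.77 open 0.0595 F [ 1.1 -0.  -0.1]
tool shift [ 0.1114 -0.0153  0.0079] Rcols ty [0.06 1.   0.03] tz [ 1.   -0.06 -0.01]
```

View pics/w11.png

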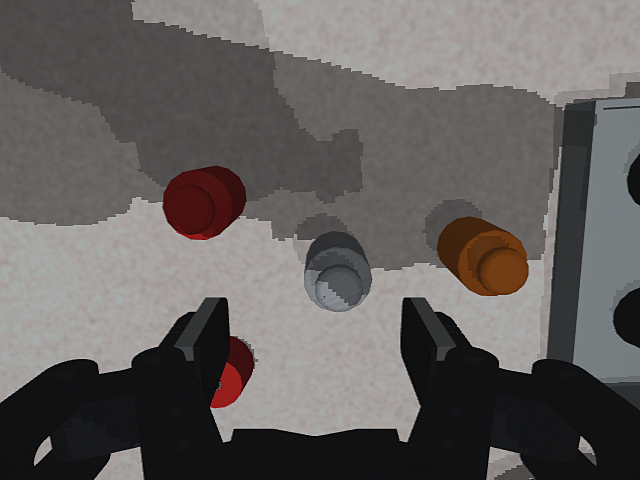

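The steel weight's knob is at (339,288), orange at (503,271), red at (188,211); the steel one in the middle is the one meant.

```bash
python3 mp.py 339,288,.062 503,271,.062 188,211,.062 230,380,.028; python3 -c "
from h import *
f=cv2.imread('pics/w11.png')[200:340,150:560];cv2.imwrite('pics/w11c.png',cv2.resize(f,None,fx=1.9,fy=1.9))"
```

```text
339,288,.062 [0.4462 0.0017 0.062 ]
503,271,.062 [0.5288 0.0063 0.062 ]
188,211,.062 [0.3739 0.0454 0.062 ]
230,380,.028 [ 0.376  -0.0673  0.028 ]
```

View pics/w11c.png

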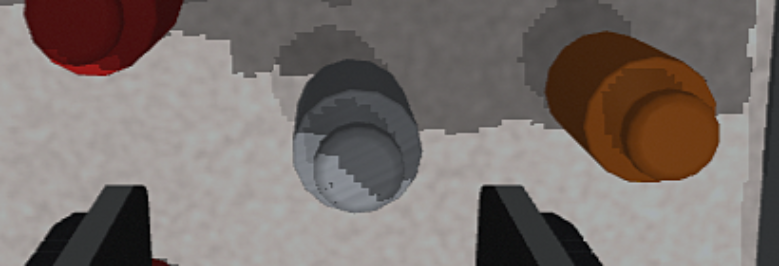

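>>> servo_tool(moves="0.7 0.025 -0.0145 0.0055 0; 0.7 0.035 0 0 0; 0.7 0.035 0 0 0; 0.7 0.016 0 0 0; 0.7 0.006 0 0 0")

```text
time: 15.52
ee_pos: [0.4495, 0.0014, 0.0076]
orientation: [101.7, 88.2, 98.5]
contact_force: [-0.0, 0.2, -0.1]
opening: 0.0597
```

```bash
python3 look.py w12 .4465 .0015 .01
```

```text
t 15.57 tcp [0.4498 0.0014 0.0079] jaw -3.3 tilt 1.74 open 0.0597 F [-0.4 -0.3 -0.3]
tool shift [-0.002   0.     -0.0033] Rcols ty [0.06 1.   0.03] tz [ 1.   -0.06 -0.01]
```

View pics/w12.png

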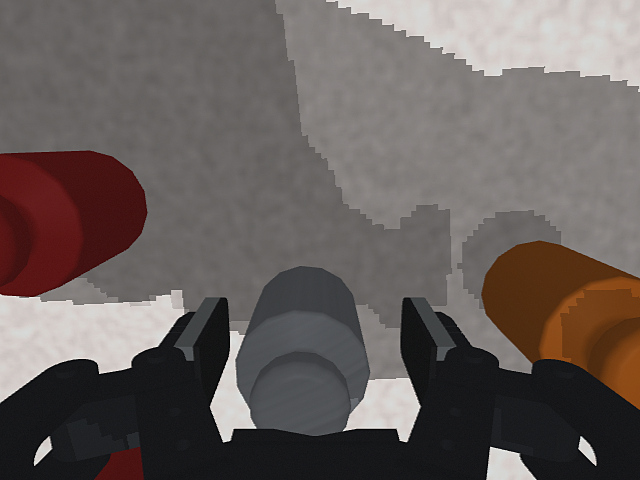

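The steel weight at (302,360) stands between the pads, slightly left of centre, and both look-alikes are clear. Closing with a firm grip.

>>> servo_tool(moves="0.7 0 0 -0.003 0; 0.3 0 0 0 0; 0.3 0 0 0 0; 0.3 0 0 0 0; 0.3 0 0 0 0", grip_force=60)

```text
time: 15.98
ee_pos: [0.4479, 0.0013, 0.0114]
orientation: [92.9, 88.3, 89.6]
contact_force: [-2.8, -0.4, 5.7]
opening: 0.0365
```

>>> servo_tool(moves="0.3 0 0 0 0; 0.3 0 0 0 0; 0.3 0 0 0 0; 0.3 -0.015 0 0 0; 0.3 -0.025 0 0 0")

```text
time: 16.4
ee_pos: [0.4453, 0.0005, 0.0492]
orientation: [103.6, 88.2, 100.3]
contact_force: [-0.7, 0.9, -4.8]
opening: 0.0365
```

>>> servo_tool(moves="0.3 -0.030 0 0 0; 0.3 -0.030 0 0 0; 0.3 -0.025 0 0 0; 0.3 0 0 0 0; 0.3 0 0 0 0")

```text
time: 16.82
ee_pos: [0.4488, -0.0026, 0.1363]
orientation: [87.8, 88.3, 84.6]
contact_force: [-0.5, -0.5, -5.1]
opening: 0.0361
```

```bash
python3 look.py w13 .585 .198 .016
```

```text
t 16.87 tcp [ 0.4474 -0.0023  0.1349] jaw -3.3 tilt 1.68 open 0.0368 F [-0.1  0.2 -5.1]
tool shift [0.1246 0.2043 0.1263] Rcols ty [0.06 1.   0.03] tz [ 1.   -0.06 -0.  ]
```

View pics/w13.png

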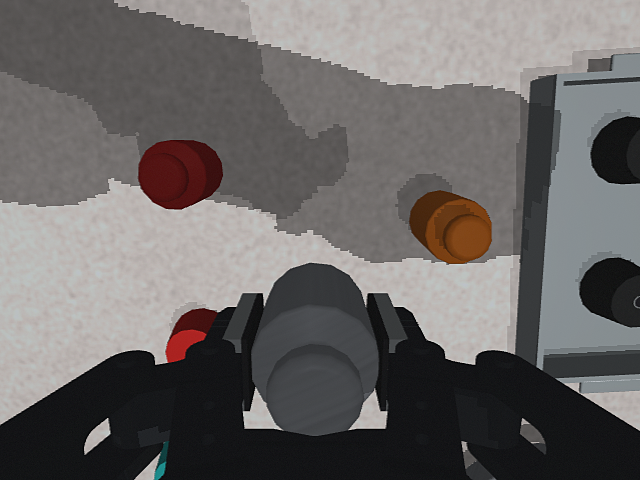

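Held firmly (wrist reads about 5 N of load). Now over to the wide bay.

>>> servo_tool(moves="0.3 0 0.015 0.010 0; 0.3 0 0.027 0.017 0; 0.3 0 0.027 0.017 0; 0.3 0 0.027 0.017 0; 0.3 0 0.027 0.017 0")

```text
time: 17.28
ee_pos: [0.5313, 0.1171, 0.1358]
orientation: [104.2, 88.3, 101.0]
contact_force: [1.1, -0.8, -4.9]
opening: 0.0365
```

>>> servo_tool(moves="0.3 0 0.027 0.017 0; 0.3 0 0.027 0.017 0; 0.3 0 0.023 0.012 0; 0.3 0 0.010 0.006 0; 0.3 0 0 0 0")

```text
time: 17.7
ee_pos: [0.5891, 0.2021, 0.1376]
orientation: [101.5, 88.3, 98.4]
contact_force: [0.7, -0.9, -5.3]
opening: 0.0365
```

>>> servo_tool(moves="0.3 0 0 0 0; 0.3 0 0 0 0")

```text
time: 17.87
ee_pos: [0.5874, 0.1989, 0.1386]
orientation: [104.6, 88.3, 101.3]
contact_force: [0.6, -0.7, -4.1]
opening: 0.0365
```

```bash
python3 look.py w14 .59 .2 .0194; python3 - <<'E'
from h import *
f=vision.grab_frame("scene");cv2.imwrite("pics/sc14.png",cv2.resize(f["color"][150:330,400:600],None,fx=3.3,fy=3.3))
E
```

```text
t 17.92 tcp [0.5877 0.1987 0.1391] jaw -3.3 tilt 1.66 open 0.0364 F [-0.7 -0.2 -4.1]
tool shift [ 0.1197 -0.002   0.003 ] Rcols ty [0.06 1.   0.03] tz [ 1.   -0.06 -0.01]
```

View pics/w14.png

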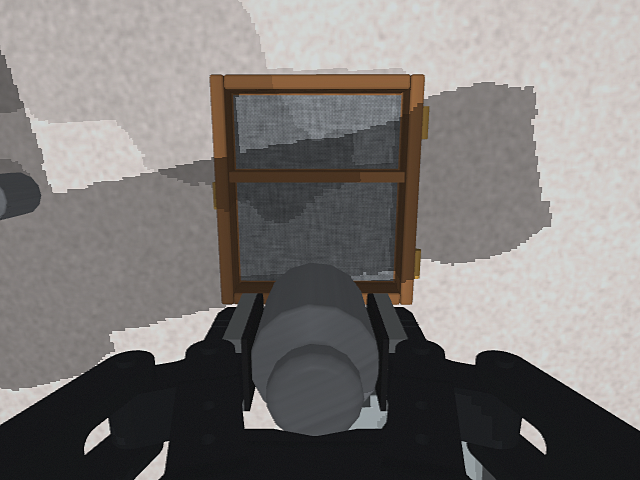

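View pics/sc14.png

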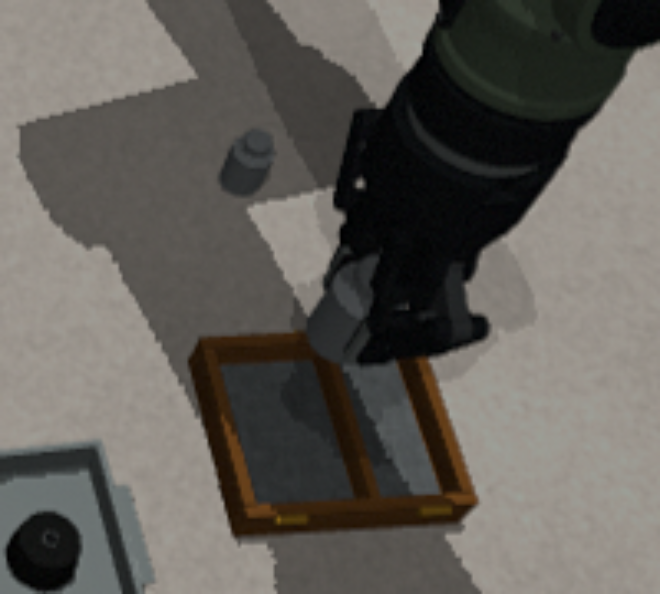

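The whole case is visible in the wrist view: far rim corners at (210,75) and (424,75), near corners at about (222,303) and (412,303), rib at row 176.

```bash
python3 mp.py 210,75,.03 424,75,.03 222,303,.03 412,303,.03 230,177,.026 405,177,.026; python3 - <<'E'
import pickle
from h import *
o,f=pickle.load(open("last.pkl","rb"))
cm=cam(f,o)
from scipy.optimize import least_squares
pts=[(-.06,.068,210,75),(.06,.068,424,75),(-.06,-.068,222,303),(.06,-.068,412,303)]
def r(p):
    c,s=np.cos(p[2]),np.sin(p[2]); return np.concatenate([px(cm,[p[0]+c*a-s*b,p[1]+s*a+c*b,.03])-[u,v] for a,b,u,v in pts])
q=least_squares(r,[.59,.227,-.06]);p=q.x;print(p[:2].round(4),np.degrees(p[2]).round(2),q.fun.round(1))
c,s=np.cos(p[2]),np.sin(p[2])
for b in(-.026,.037): print(b,p[0]-s*b,p[1]+c*b)
E
```

```text
210,75,.03 [0.534  0.2998 0.03  ]
424,75,.03 [0.6523 0.2929 0.03  ]
222,303,.03 [0.5263 0.1656 0.03  ]
412,303,.03 [0.645  0.1591 0.03  ]
230,177,.026 [0.5385 0.243  0.026 ]
405,177,.026 [0.6421 0.2371 0.026 ]
[0.5894 0.2291] -3.22 [-1.3 -1.   1.4 -1.5 -0.8  1.6  0.7  1.9]
-0.026 0.5879236863755406 0.2031166122078726
0.037 0.5914648282983761 0.26601701215797097
```

>>> servo_tool(moves="0.3 0.025 0 0 0; 0.3 0.030 0 0 0; 0.3 0.025 0 0 0; 0.3 0.012 0 0 0; 0.3 0.010 0 0 0")

```text
time: 18.38
ee_pos: [0.5877, 0.2019, 0.0371]
orientation: [101.8, 88.3, 98.5]
contact_force: [0.5, -0.9, -4.8]
opening: 0.0366
```

```bash
python3 look.py w15 .588 .2015 .0194
```

```text
t 18.43 tcp [0.5875 0.2019 0.0361] jaw -3.3 tilt 1.68 open 0.0363 F [ 0.2 -1.1 -6.6]
tool shift [ 0.0166 -0.0009  0.0006] Rcols ty [0.06 1.   0.03] tz [ 1.   -0.06 -0.01]
```

View pics/w15.png

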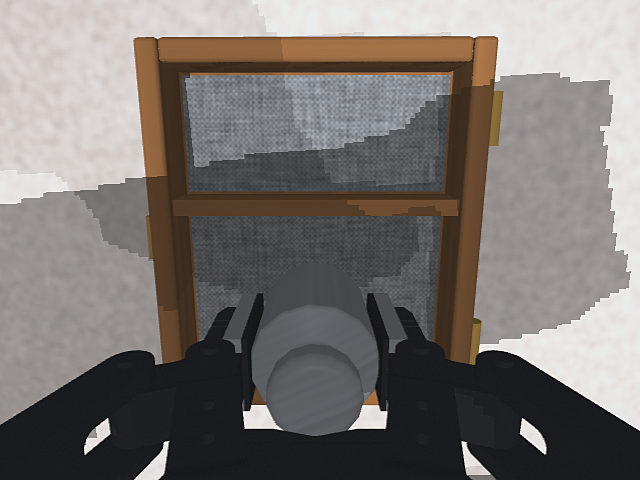

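The weight is entering the wide bay, centred in x and in front of the rib (row 205).

>>> servo_tool(moves="0.3 0.005 0 0 0; 0.3 0.005 0 0 0; 0.3 0.003 0 0 0; 0.3 0.002 0 0 0; 0.3 0.001 0 0 0")

```text
time: 18.85
ee_pos: [0.5893, 0.2034, 0.023]
orientation: [94.9, 88.3, 91.6]
contact_force: [-0.1, -0.7, -4.8]
opening: 0.0362
```

>>> servo_tool(moves="0.3 0.001 0 0 0; 0.3 0 0 0 0; 0.3 0 0 0 0")

```text
time: 19.1
ee_pos: [0.5892, 0.2034, 0.0219]
orientation: [95.6, 88.3, 92.4]
contact_force: [-0.4, 0.1, -5.2]
opening: 0.0363
```

>>> servo_tool(moves="0.3 0.001 0 0 0; 0.3 0.001 0 0 0; 0.3 0.001 0 0 0; 0.3 0 0 0 0; 0.3 0 0 0 0")

```text
time: 19.52
ee_pos: [0.5892, 0.2035, 0.0194]
orientation: [95.3, 88.3, 92.0]
contact_force: [-3.1, -1.3, 3.3]
opening: 0.0365
```

On the floor (load now taken by it). I'll open a little and lift.

>>> servo_tool(moves="0.5 0 0 0 0; 0.52 0 0 0 0; 0.55 0 0 0 0; 0.55 0 0 0 0; 0.55 0 0 0 0")

```text
time: 19.93
ee_pos: [0.5892, 0.2035, 0.0187]
orientation: [95.6, 88.3, 92.3]
contact_force: [-0.8, 0.2, -0.0]
opening: 0.0468
```

>>> servo_tool(moves="0.55 -0.010 0 0 0; 0.55 -0.030 0 0 0; 0.55 -0.035 0 0 0; 0.55 -0.035 0 0 0; 0.55 0 0 -0.030 0")

```text
time: 20.35
ee_pos: [0.5695, 0.2026, 0.1377]
orientation: [65.7, 87.9, 62.3]
contact_force: [2.5, 1.4, 1.1]
opening: 0.0473
```

>>> servo_tool(moves="0.55 0 0.003 -0.035 0; 0.55 0 0.003 -0.035 0; 0.55 0 0.003 -0.035 0; 0.55 0 0.003 -0.035 0; 0.55 0 0.003 -0.020 0")

```text
time: 20.77
ee_pos: [0.3962, 0.2257, 0.13]
orientation: [100.9, 88.3, 97.6]
contact_force: [-0.1, 0.4, -0.6]
opening: 0.0469
```

>>> servo_tool(moves="0.55 0 0 0 0; 0.55 0 0 0 0")

```text
time: 20.93
ee_pos: [0.4, 0.2263, 0.1306]
orientation: [93.6, 88.3, 90.4]
contact_force: [0.7, -0.7, 0.6]
opening: 0.0469
```

```bash
python3 look.py w16 .395 .236 .004
```

```text
t 20.98 tcp [0.4014 0.2264 0.1307] jaw -3.2 tilt 1.73 open 0.0472 F [ 0.4 -1.   0.2]
tool shift [ 0.1269  0.0054 -0.0068] Rcols ty [0.06 1.   0.03] tz [ 1.   -0.06 -0.  ]
```

View pics/w16.png

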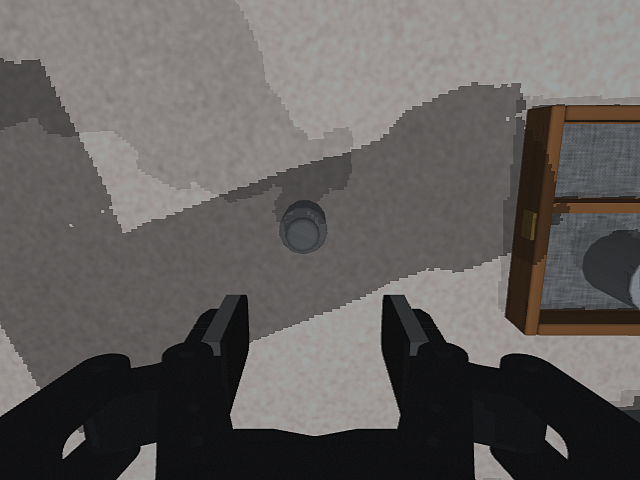

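The large weight stands in the wide bay, and the small weight's knob is at (302,233).

```bash
python3 mp.py 302,233,.046; python3 -c "
from h import *
to(.3945,.2366,.008)"
```

```text
302,233,.046 [0.3935 0.24   0.046 ]
t 20.98 tcp [0.4014 0.2264 0.1307] jaw -3.2 tilt 1.73 open 0.0472 F [ 0.4 -1.   0.2]
tool shift [ 0.1229  0.0061 -0.0073] Rcols ty [0.06 1.   0.03] tz [ 1.   -0.06 -0.  ]
```

>>> servo_tool(moves="0.6 0.020 0.0085 -0.0075 0; 0.6 0.025 0 0 0; 0.6 0.020 0 0 0; 0.6 0 0 0 0; 0.6 0 0 0 0")

```text
time: 21.4
ee_pos: [0.3937, 0.2365, 0.0646]
orientation: [99.4, 88.3, 96.1]
contact_force: [0.6, 0.0, 0.4]
opening: 0.0513
```

```bash
python3 look.py w17 .394 .239 .006
```

```text
t 21.45 tcp [0.3944 0.2368 0.0654] jaw -3.3 tilt 1.7 open 0.0512 F [0.2 0.5 0.4]
tool shift [ 0.0595  0.0004 -0.0004] Rcols ty [0.06 1.   0.03] tz [ 1.   -0.06 -0.  ]
```

View pics/w17.png

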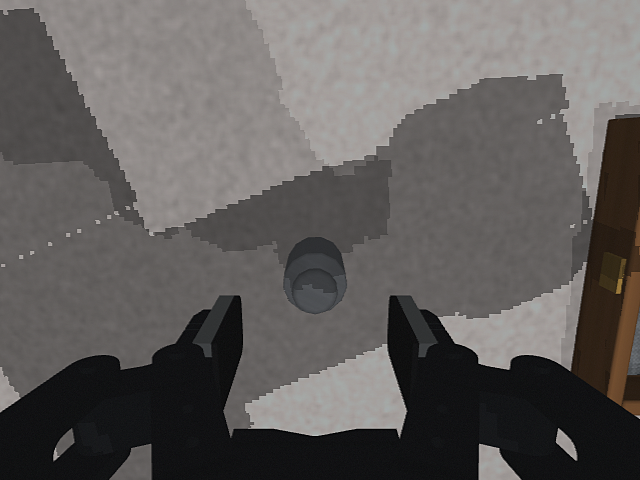

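The knob at (315,290) is centred between the fingers. I'll go down the last 60 mm and grip.

```bash
python3 mp.py 315,289,.046
```

```text
315,289,.046 [0.3938 0.2407 0.046 ]
```

>>> servo_tool(moves="0.6 0.025 0 0 0; 0.6 0.020 0 0 0; 0.6 0.010 0 0 0; 0.6 0.003 0 0 0; 0.6 0 0 0 0")

```text
time: 21.87
ee_pos: [0.3941, 0.2386, 0.0075]
orientation: [95.2, 88.3, 91.9]
contact_force: [0.9, -0.5, 0.2]
opening: 0.0514
```

>>> servo_tool(moves="0.1 0 0 0 0; 0.1 0 0 0 0; 0.1 0 0 0 0; 0.1 0 0 0 0; 0.1 0 0 0 0", grip_force=50)

```text
time: 22.28
ee_pos: [0.3944, 0.2389, 0.0084]
orientation: [91.3, 88.3, 88.0]
contact_force: [-1.5, -0.9, 6.0]
opening: 0.026
```

>>> servo_tool(moves="0.1 0 0 0 0; 0.1 0 0 0 0; 0.1 -0.010 0 0 0; 0.1 -0.020 0 0 0; 0.1 -0.025 0 0 0")

```text
time: 22.7
ee_pos: [0.392, 0.2364, 0.062]
orientation: [101.6, 88.3, 98.3]
contact_force: [1.1, -0.2, -1.9]
opening: 0.0265
```

```bash
python3 look.py w18 .5915 .2645 .014
```

```text
t 22.75 tcp [0.3951 0.2376 0.0667] jaw -3.3 tilt 1.79 open 0.0261 F [0.4 1.2 1.9]
tool shift [0.054  0.0364 0.1945] Rcols ty [0.06 1.   0.03] tz [ 1.   -0.06  0.  ]
```

View pics/w18.png

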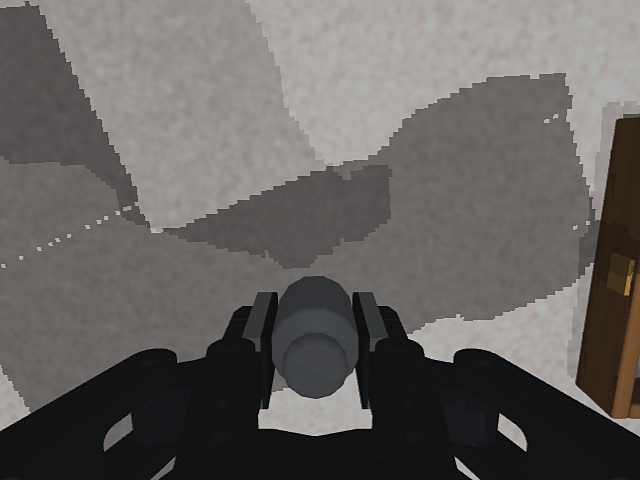

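>>> servo_tool(moves="0.1 -0.030 0 0 0; 0.1 -0.030 0 0 0; 0.1 -0.008 0.005 0.025 0; 0.1 0 0.006 0.035 0; 0.1 0 0.006 0.035 0")

```text
time: 23.17
ee_pos: [0.4907, 0.2469, 0.1323]
orientation: [90.3, 88.2, 87.1]
contact_force: [0.6, 0.3, -1.4]
opening: 0.0259
```

>>> servo_tool(moves="0.1 0 0.006 0.035 0; 0.1 0 0.006 0.030 0; 0.1 0 0.005 0.025 0; 0.1 0 0.002 0.010 0; 0.1 0 0 0 0")

```text
time: 23.58
ee_pos: [0.5928, 0.2597, 0.1304]
orientation: [92.1, 88.3, 88.8]
contact_force: [-0.2, 0.8, -1.8]
opening: 0.0263
```

>>> servo_tool(moves="0.1 0 0 0 0; 0.1 0 0 0 0")

```text
time: 23.75
ee_pos: [0.5887, 0.2595, 0.1301]
orientation: [99.5, 88.3, 96.3]
contact_force: [0.4, -0.2, -2.4]
opening: 0.0261
```

```bash
python3 look.py w19 .5915 .265 .0164
```

```text
t 23.8 tcp [0.5886 0.2596 0.1303] jaw -3.2 tilt 1.69 open 0.026 F [-0.7  0.4 -0.4]
tool shift [0.114  0.0023 0.0031] Rcols ty [0.06 1.   0.03] tz [ 1.   -0.06 -0.  ]
```

View pics/w19.png

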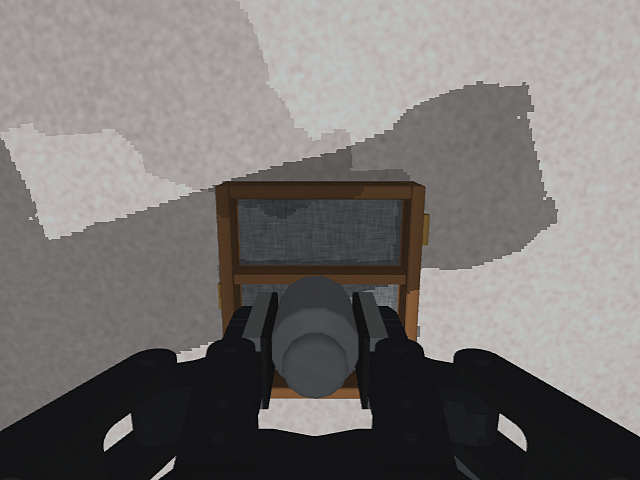

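```bash
python3 mp.py 320,183,.03 320,199,.03 320,273,.026 320,283,.026 217,183,.03 425,183,.03
```

```text
320,183,.03 [0.5933 0.2982 0.03  ]
320,199,.03 [0.5928 0.2892 0.03  ]
320,273,.026 [0.5904 0.2438 0.026 ]
320,283,.026 [0.59   0.2375 0.026 ]
217,183,.03 [0.535  0.3015 0.03  ]
425,183,.03 [0.6526 0.2949 0.03  ]
```

The narrow bay spans y 0.244 to 0.289 here, so I'll aim at 0.265 and lower gently.

>>> servo_tool(moves="0.1 0.025 0.002 0.002 0; 0.1 0.030 0 0 0; 0.1 0.020 0 0 0; 0.1 0.012 0 0 0; 0.1 0.010 0 0 0")

```text
time: 24.22
ee_pos: [0.5905, 0.2643, 0.0324]
orientation: [100.1, 88.3, 96.9]
contact_force: [0.3, 0.1, -2.4]
opening: 0.0264
```

```bash
python3 look.py w20 .5915 .265 .0164
```

```text
t 24.27 tcp [0.5902 0.2641 0.0311] jaw -3.3 tilt 1.67 open 0.026 F [-1.  -0.5 -3.2]
tool shift [0.0147 0.0005 0.0014] Rcols ty [0.06 1.   0.03] tz [ 1.   -0.06 -0.01]
```

View pics/w20.png

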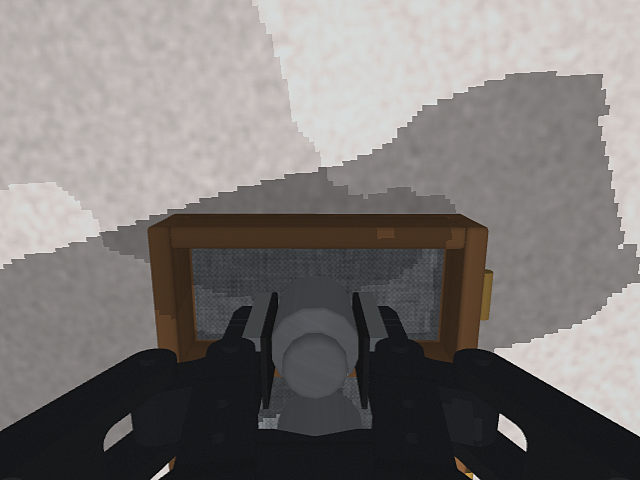

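>>> servo_tool(moves="0.1 0.005 0 0 0; 0.1 0.004 0 0 0; 0.1 0.003 0 0 0; 0.1 0.001 0 0 0; 0.1 0 0 0 0")

```text
time: 24.68
ee_pos: [0.5923, 0.2649, 0.0208]
orientation: [95.3, 88.3, 92.1]
contact_force: [0.2, -0.2, -1.6]
opening: 0.0263
```

>>> servo_tool(moves="0.1 0.001 0 0 0; 0.1 0.001 0 0 0; 0.1 0 0 0 0; 0.1 0 0 0 0")

```text
time: 25.02
ee_pos: [0.592, 0.2649, 0.0185]
orientation: [96.3, 88.3, 93.0]
contact_force: [-0.5, -0.3, -1.7]
opening: 0.0262
```

>>> servo_tool(moves="0.1 0.001 0 0 0; 0.1 0.001 0 0 0; 0.1 0 0 0 0; 0.1 0 0 0 0")

```text
time: 25.35
ee_pos: [0.5921, 0.265, 0.0165]
orientation: [96.0, 88.3, 92.7]
contact_force: [0.7, -0.1, -1.3]
opening: 0.0263
```

>>> servo_tool(moves="0.1 0.001 0 0 0; 0.1 0.0005 0 0 0; 0.1 0 0 0 0; 0.1 0 0 0 0")

```text
time: 25.68
ee_pos: [0.5922, 0.265, 0.0165]
orientation: [95.0, 88.3, 91.7]
contact_force: [-4.0, -1.3, 8.0]
opening: 0.0261
```

Contact with the floor. I'll release and lift.

>>> servo_tool(moves="0.42 0 0 0 0; 0.42 0 0 0 0; 0.45 0 0 0 0; 0.45 0 0 0 0; 0.45 0 0 0 0")

```text
time: 26.1
ee_pos: [0.592, 0.265, 0.0148]
orientation: [96.8, 88.3, 93.5]
contact_force: [0.8, -0.8, 0.6]
opening: 0.0386
```

>>> servo_tool(moves="0.45 -0.010 0 0 0; 0.45 -0.030 0 0 0; 0.45 -0.035 0 0 0; 0.45 -0.035 0 0 0; 0.45 -0.030 0 -0.020 0")

```text
time: 26.52
ee_pos: [0.5757, 0.2618, 0.1582]
orientation: [86.6, 88.2, 83.2]
contact_force: [0.7, 0.2, 0.4]
opening: 0.0385
```

>>> servo_tool(moves="0.45 -0.030 0 -0.040 0; 0.45 0 0 -0.040 0; 0.45 0 0 -0.040 0; 0.45 0 0 -0.040 0; 0.45 0 0 0 0")

```text
time: 26.93
ee_pos: [0.4101, 0.2688, 0.18]
orientation: [112.4, 88.3, 109.3]
contact_force: [-1.3, -0.4, -0.9]
opening: 0.0384
```

```bash
python3 - <<'E'
from h import *
f=vision.grab_frame("scene")["color"];cv2.imwrite("pics/fin1.png",cv2.resize(f[170:370,190:560],None,fx=2.1,fy=2.1))
f=vision.grab_frame("side")["color"];cv2.imwrite("pics/fin2.png",cv2.resize(f[190:390,110:400],None,fx=2.7,fy=2.7))
E
```

```text
(no output)
```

View pics/fin1.png

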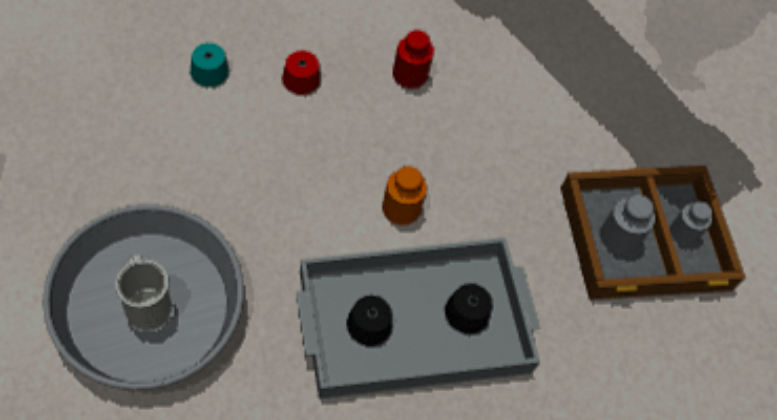

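View pics/fin2.png

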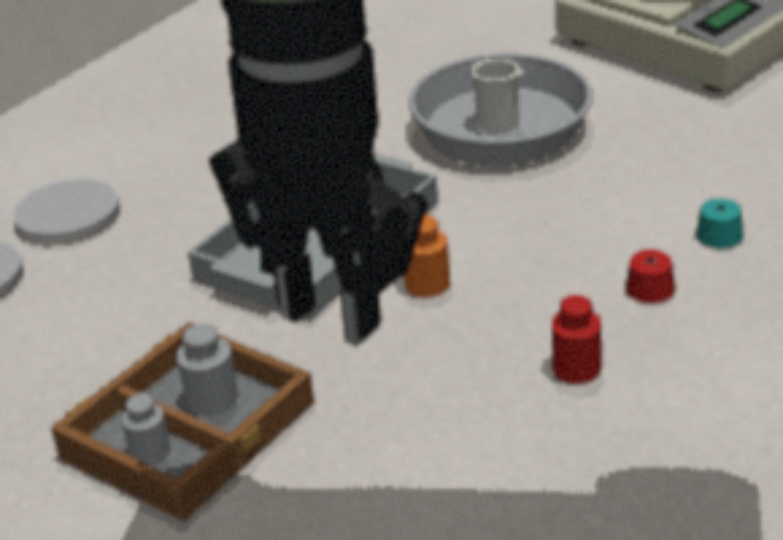

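All five stand upright in their places and the look-alikes are where they were. A final numeric check before handing in.

```bash
python3 - <<'E'
from h import *
o=env.get_obs(); s=cam(vision.grab_frame("scene"))
case=(.590,.228,np.radians(-3.3));tray=(.648,-.008,0);bowl=(.6097,-.2456,0)
for n,u,v,z,(cx,cy,a) in [("large",637,209,.07,case),("small",699,214,.054,case),("stA",372,314,.032,tray),("stB",474,300,.032,tray),("beaker",145,282,.062,bowl)]:
    p=w(s,190+u/2.1,170+v/2.1,z)[:2]-[cx,cy]; print(n,(np.array([[np.cos(a),np.sin(a)],[-np.sin(a),np.cos(a)]])@p).round(4))
print(o["time"],o["ee_pos"],o["contact_force"].round(1),o["qd"].round(1))
E
```

```text
large [ 0.0064 -0.0312]
small [0.0067 0.0313]
stA [ 0.0012 -0.0408]
stB [-0.0009  0.0509]
beaker [-0.0009  0.0044]
27.0333 [0.41788462 0.27013477 0.18144182] [ 0.3 -0.2  1.5] [-1.2  2.1  4.  -0.9 -0.2 -0.1]
```

>>> servo_tool(moves="0.45 0 0 0 0; 0.45 0 0 0 0; 0.45 0 0 0 0; 0.45 0 0 0 0; 0.45 0 0 0 0")

```text
time: 27.5
ee_pos: [0.4197, 0.2699, 0.1802]
orientation: [97.0, 88.3, 93.7]
contact_force: [0.7, -1.1, -0.2]
opening: 0.0382
```

```bash
python3 -c "
from station import hand_in
print(hand_in())"
```

```text
the job is handed in; nothing more can be done
None
```

I put everything away and handed the job in at about 27.5 s. The beaker is in the bowl, both black stoppers are in the grey tray, the large weight is in the wide bay and the small weight in the narrow bay. I stayed clear of the mug and the red, turquoise and orange look-alikes.

**Last checks:** the scene and side pictures show the beaker and both weights upright in their places. Both stoppers show wide end down in the scene picture; the arm hid them in the side view. Positions measured from the scene camera, in each container's own frame, are all within limits:

| Item | x (m) | y (m) |
|---|---|---|
| large_weight | +0.006 | -0.031 |
| small_weight | +0.007 | +0.031 |
| stopper at -y end of tray | +0.001 | -0.041 |
| stopper at +y end of tray | -0.001 | +0.051 |
| beaker | -0.001 | +0.004 |

The arm ended clear, about 0.18 m above the bench, touching nothing. The mug wasn't measured again at the end.

**What went wrong or disagreed:**
- **Joint 6 limit:** while approaching the second stopper, joint 6 reached its 180° limit and the shift fell short. I lifted, turned the jaws 90° back and redid the approach. The tool kept a tilt of about 1.7° from then on.
- **Camera agreement:** the camera views differed from each other by about 2 to 5 mm.

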